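# Find and open the unlocked cover of a bench socket box

## Task

Three of the four covers of the socket box are locked and one has been unlocked for us, but they look alike: press lightly on the ribbed rear end of the covers to find the one that rocks, then push its raised front edge up and over until it stands fully open, upright or leaning back, so that its sockets can be used. Use only the fingertips or the outside of the fingers: grip nothing, do not force the locked covers, and leave the things round about as they are.

Things in the scene. Friction and masses are not known exactly. Their poses are not given: they have to be found in the camera images.
- socket_box: Grey bench socket box, screwed down, 136 mm deep (x), 384 mm long (y), 80 mm high. Origin at the underside, midway front to back; x points to its rear (away from the robot), y to its left. Four alike covers lie in a row in its top, flush with the frame round them, centred at y = +95, +15, -65, -145 mm; the frame is 13 mm wide in front and behind, a plain end block is left of the row.
- cover_0 (a joint): Angle of the leftmost cover, rad: 0 shut and flush, growing as its rear end goes down and its front edge rises; 1.57 upright, stop at 1.75 (leaning back from the robot). Stiff pivot: if unlocked it turns at 3 to 5 N on the press point and stays at the angle where it is left; if locked, a bar under its rear half lets it give 0.5 mm at most. Which one is unlocked changes and cannot be seen.
- cover_0_press (a point): The place to press on the leftmost cover: upper face, centre line, among the four low ribs of the rear end, 30 mm behind the pivot and 22 mm from the rear edge. x axis along the cover to its rear, z out of the upper face; turns with the cover. The front half cannot be pressed down. In the unlocked bay there is room for a finger to follow the rear end down to 50 mm below the top.
- cover_0_front (a point): Middle of the front edge of the leftmost cover (half thickness). The cover is a plate 110 mm front to back, 72 mm wide, 5 mm thick; its pivot runs left-right 58 mm behind this edge and 2.5 mm below the box's top. x to the cover's rear, z out of its upper face. Below about 0.8 rad a level push here jams by friction: tip the cover further first, or push along the edge's arc, up and back.
- cover_1 (a joint): Angle of the second from the left cover, rad: 0 shut and flush, growing as its rear end goes down and its front edge rises; 1.57 upright, stop at 1.75 (leaning back from the robot). Stiff pivot: if unlocked it turns at 3 to 5 N on the press point and stays at the angle where it is left; if locked, a bar under its rear half lets it give 0.5 mm at most. Which one is unlocked changes and cannot be seen.
- cover_1_press (a point): The place to press on the second from the left cover: upper face, centre line, among the four low ribs of the rear end, 30 mm behind the pivot and 22 mm from the rear edge. x axis along the cover to its rear, z out of the upper face; turns with the cover. The front half cannot be pressed down. In the unlocked bay there is room for a finger to follow the rear end down to 50 mm below the top.
- cover_1_front (a point): Middle of the front edge of the second from the left cover (half thickness). The cover is a plate 110 mm front to back, 72 mm wide, 5 mm thick; its pivot runs left-right 58 mm behind this edge and 2.5 mm below the box's top. x to the cover's rear, z out of its upper face. Below about 0.8 rad a level push here jams by friction: tip the cover further first, or push along the edge's arc, up and back.
- cover_2 (a joint): Angle of the third from the left cover, rad: 0 shut and flush, growing as its rear end goes down and its front edge rises; 1.57 upright, stop at 1.75 (leaning back from the robot). Stiff pivot: if unlocked it turns at 3 to 5 N on the press point and stays at the angle where it is left; if locked, a bar under its rear half lets it give 0.5 mm at most. Which one is unlocked changes and cannot be seen.
- cover_2_press (a point): The place to press on the third from the left cover: upper face, centre line, among the four low ribs of the rear end, 30 mm behind the pivot and 22 mm from the rear edge. x axis along the cover to its rear, z out of the upper face; turns with the cover. The front half cannot be pressed down. In the unlocked bay there is room for a finger to follow the rear end down to 50 mm below the top.
- cover_2_front (a point): Middle of the front edge of the third from the left cover (half thickness). The cover is a plate 110 mm front to back, 72 mm wide, 5 mm thick; its pivot runs left-right 58 mm behind this edge and 2.5 mm below the box's top. x to the cover's rear, z out of its upper face. Below about 0.8 rad a level push here jams by friction: tip the cover further first, or push along the edge's arc, up and back.
- cover_3 (a joint): Angle of the rightmost cover, rad: 0 shut and flush, growing as its rear end goes down and its front edge rises; 1.57 upright, stop at 1.75 (leaning back from the robot). Stiff pivot: if unlocked it turns at 3 to 5 N on the press point and stays at the angle where it is left; if locked, a bar under its rear half lets it give 0.5 mm at most. Which one is unlocked changes and cannot be seen.
- cover_3_press (a point): The place to press on the rightmost cover: upper face, centre line, among the four low ribs of the rear end, 30 mm behind the pivot and 22 mm from the rear edge. x axis along the cover to its rear, z out of the upper face; turns with the cover. The front half cannot be pressed down. In the unlocked bay there is room for a finger to follow the rear end down to 50 mm below the top.
- cover_3_front (a point): Middle of the front edge of the rightmost cover (half thickness). The cover is a plate 110 mm front to back, 72 mm wide, 5 mm thick; its pivot runs left-right 58 mm behind this edge and 2.5 mm below the box's top. x to the cover's rear, z out of its upper face. Below about 0.8 rad a level push here jams by friction: tip the cover further first, or push along the edge's arc, up and back.
- thumb_screw_0: Knurled thumb screw, 20 mm wide, 29 mm high, on the end block of the box; a bystander, to be left alone. Origin at its underside.
- thumb_screw_1: The other thumb screw, beside it; a bystander, to be left alone. Origin at its underside.
- screwdriver: Small blue screwdriver, 192 mm long, 19 mm high, in front of the box; a bystander, to be left alone. Origin at its underside.
- loupe: Black stand loupe, 39 mm wide, 38 mm high, behind the box; a bystander, to be left alone. Origin at its underside.
- hex_key_1: Black hex key, 95 mm long, lying behind the box; a bystander, to be left alone. Origin at its underside.
- weight: Steel grip weight, 41 mm wide, 46 mm high, at the front left; a bystander, to be left alone. Origin at its underside.
- film_case: Clear round sample case, 61 mm wide, 14 mm high, at the left; a bystander, to be left alone. Origin at its underside.
- film_case_2: Another sample case, at the front left; a bystander, to be left alone. Origin at its underside.

How it is judged:
On the way, in this order (a step that is already met when the one before it is completed fails the run):
1. one cover has rocked: its rear end is down and its front edge raised (value of joint any of cover_0, cover_1, cover_2, cover_3 above 0.2 rad), for 0.1 s.
2. that cover stands open (((value of joint cover_0 above 1.45 rad and value of joint each of cover_1, cover_2, cover_3 below 0.08 rad) or (value of joint cover_1 above 1.45 rad and value of joint each of cover_0, cover_2, cover_3 below 0.08 rad) or (value of joint cover_2 above 1.45 rad and value of joint each of cover_0, cover_1, cover_3 below 0.08 rad) or (value of joint cover_3 above 1.45 rad and value of joint each of cover_0, cover_1, cover_2 below 0.08 rad))), for 0.2 s.
At the end, for the whole second after the job is handed in: One cover stands at 1.45 rad (83 degrees) or more, at rest; the other three are shut (under 0.08 rad) (((value of joint cover_0 above 1.45 rad and value of joint each of cover_1, cover_2, cover_3 below 0.08 rad) or (value of joint cover_1 above 1.45 rad and value of joint each of cover_0, cover_2, cover_3 below 0.08 rad) or (value of joint cover_2 above 1.45 rad and value of joint each of cover_0, cover_1, cover_3 below 0.08 rad) or (value of joint cover_3 above 1.45 rad and value of joint each of cover_0, cover_1, cover_2 below 0.08 rad)) and velocity of joint each of cover_0, cover_1, cover_2, cover_3 below 0.05 rad/s); the robot touches nothing.
It fails at once if a shut cover or the box was forced while searching: pressed with more than 50 N while no cover is open (value of joint each of cover_0, cover_1, cover_2, cover_3 below 0.2 rad and contact force between the fingers and socket_box above 50 N).
It fails at once if a cover was taken between the fingers ((x of the grasp point in the frame of cover_0_front between -0.003 and 0.113 m and y of the grasp point in the frame of cover_0_front between -0.039 and 0.039 m and z of the grasp point in the frame of cover_0_front between -0.005 and 0.005 m) or (x of the grasp point in the frame of cover_1_front between -0.003 and 0.113 m and y of the grasp point in the frame of cover_1_front between -0.039 and 0.039 m and z of the grasp point in the frame of cover_1_front between -0.005 and 0.005 m) or (x of the grasp point in the frame of cover_2_front between -0.003 and 0.113 m and y of the grasp point in the frame of cover_2_front between -0.039 and 0.039 m and z of the grasp point in the frame of cover_2_front between -0.005 and 0.005 m) or (x of the grasp point in the frame of cover_3_front between -0.003 and 0.113 m and y of the grasp point in the frame of cover_3_front between -0.039 and 0.039 m and z of the grasp point in the frame of cover_3_front between -0.005 and 0.005 m)).
It fails at once if a bystander was moved or lifted (more than 15 mm) (distance of any of thumb_screw_0, thumb_screw_1, screwdriver, loupe, hex_key_1, weight, film_case, film_case_2 from where it was at the start of the episode above 0.015 m).
It also fails if it takes over 45 s, if anything falls off the work surface, if the arm or the gripper's body presses on something with over 40 N, if the wrist force passes 120 N, or if a joint passes its speed limit or range.

## Robot

A 6-joint arm with a two-finger parallel gripper is mounted at the origin on a cart in front of the work surface, level with it; the furniture and walls round the work are solid. World frame = base frame: x ahead of the robot, y to its left, z up, the work surface at z = 0. Lengths are in m, angles in rad, forces in N, time in s.
With the tool pointing down it reaches from about 0.225 to 0.875 m from the base axis. Payload 3.4 kg.
Tool frame: the origin (TCP) lies midway between the tips of the shut fingers; the grasp point (between the pads) lies 19 mm behind it (manip.grip_point_offset is the distance from the TCP to the grasp point, in m); x points along the fingers, y is the direction in which the jaws open and shut, and the axes are right-handed (so a half turn about x gives the same grasp; the last joint's range is limited). The gripper opens to 85 mm and grips with 20 to 120 N. Pads are 22 mm wide; open, the fingers measure 114 mm over their backs; the gripper's body (76 mm by 85 mm) begins 54 mm behind the grasp point. The pads swing forward as they close: fully open they stand 13 mm farther back than shut.
Start: joints at [1.006, 0.276, 1.505, -0, 1.361, -0.121], TCP at [0.247, 0.519, 0.231] pointing down, gripper open.
Joint ranges: [-2.89, 2.89], [-0.75, 2.08], [0.22, 2.7], [-1.18, 4.32], [0.11, 2.71], [-2.7, 2.7]. Speed limits (rad/s): [2.57, 2.57, 3.14, 3.14, 3.14, 3.14].

## Interface

Orientations are given as a unit quaternion [w, x, y, z].
In Python, from rig import manip gives the robot as it stands.
- The arm moves only by the shell command python3 -m crank 'ROWS' [FORCE]. ROWS is a JSON object of lists of equal length, an entry for each row: "grip": the opening, from 0 (shut) to 1 (fully open); "slide": the shift along the world's x, y, z in cm, a list of three; "roll": the turn about the world's z in degrees. In form: {"grip": [grip, ...], "slide": [[dx, dy, dz], ...], "roll": [roll, ...]}. A call has 1 to 20 rows; each row is the pose to reach, as a shift and turn from the pose commanded when the call began; what a row does not reach only later rows make up. A row lasts 1/10 s, in which the tool goes at most 50 mm and 8.59 degrees, less where a joint would pass 70% of its speed; a pose out of reach is approached as far as the arm can. A call with a gripper value outside its range is refused whole. The fingers move at their own pace and stop on an object; FORCE is the grip in N (left out, the last holds). Time passes only in rows, so rows that repeat a pose let the fingers close. It gives the time, the measured TCP pose, the force and the opening at its end, in the units of the state.
- manip.get_state(): the state, without advancing time (a new reading comes with each control period).
- manip.get_image(name): name is "side" or "top" or "wrist"; returns a dict with "frame" (400x640x3 uint8, red, green, blue), "K" (3x3 intrinsics, pixels), "R" (3x3) and "t" (3): a world point X has camera coordinates R X + t. Camera axes: x right, y down, z forward; pixel columns grow to the right and rows downward; lengths in m; the calibration is good to about 2 mm. A picture is of the moment at which its call begins. There is no depth.
- manip.sign_off(): hands the job in, once; it reports no verdict.
The state is a dict: "clock": time; "qpos": joint angles; "qd": joint speeds; "effort": joint torques, N m; "position": TCP position; "ee_rot": TCP orientation; "contact_force": force on the tool from outside, world axes, zero at the start; "moment": the same for the moment, N m; "width": finger opening in m.
Only numpy, scipy, OpenCV 4.12 (cv2) and the standard library are available. Lean on these libraries where they do the work, as an engineer would, in place of code of your own. Each camera call takes 0.05 s, during which the arm holds its last target. There are 200 camera calls.

## Working session

There is one attempt and no reset: what is moved stays moved. The work goes in short steps, Python scripts to look and compute and a shell command to move; the robot and the scene stay as the last step left them, time stands still between calls to the robot, and variables do not carry over. Pictures are saved under pics/ and viewed, on a budget of 10 in all, crops included, one or two more only if the job needs it, and the job is handed in when it is done.

```bash
ls; mkdir -p pics; python3 - <<'E'
from rig import manip
import cv2,numpy as np
s=manip.get_state(); print(s)
for n in("top","side"):
    d=manip.get_image(n); cv2.imwrite(f"pics/{n}0.png",d["frame"][:,:,::-1]); np.savez(f"{n}0.npz",**d); print(n,d["K"].tolist(),d["R"].round(3).tolist(),d["t"])
E
```

```text
pics
{'clock': 0.0, 'qpos': array([ 1.00601887e+00,  2.76567909e-01,  1.50616176e+00, -2.46053958e-05,
        1.36070016e+00, -1.20993267e-01]), 'qd': array([-0.00083593, -0.00240125, -0.00118754,  0.00031912,  0.00080182,
        0.00109327]), 'effort': array([ 1.06446296e-03, -4.16777194e+01, -2.45805699e+01,  1.70205267e-04,
        1.09512595e-02,  1.90504956e-06]), 'position': array([0.24659657, 0.51883186, 0.23044376]), 'ee_rot': array([ 0.68956024,  0.1550006 ,  0.68998098, -0.15622978]), 'contact_force': array([-0.73141639,  0.05183228, -0.04288951]), 'moment': array([-0.01688768, -0.0417013 , -0.01364074]), 'width': 0.08517084456704918}
top [[398.44977059442317, 0.0, 320.3466246961517], [0.0, 398.44977059442317, 194.5044605703297], [0.0, 0.0, 1.0]] [[-0.017, -1.0, -0.014], [-0.981, 0.019, -0.192], [0.192, 0.01, -0.981]] [0.07349385 0.56294353 0.86716822]
side [[462.11419022105014, 0.0, 312.3518524674823], [0.0, 462.11419022105014, 198.1966448565916], [0.0, 0.0, 1.0]] [[-0.998, -0.057, 0.013], [-0.048, 0.662, -0.748], [0.035, -0.747, -0.664]] [0.55170051 0.04805177 1.18905093]
```

View pics/top0.png

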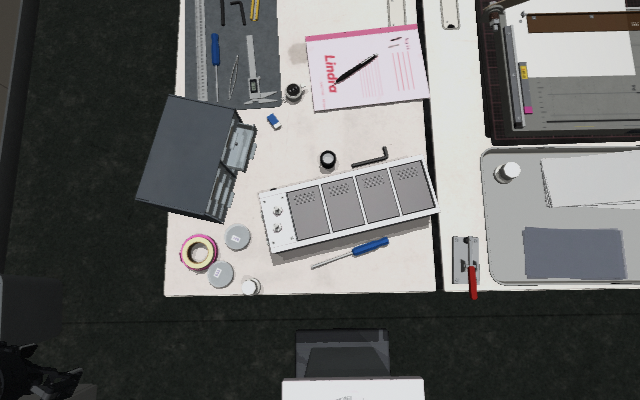

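View pics/side0.png

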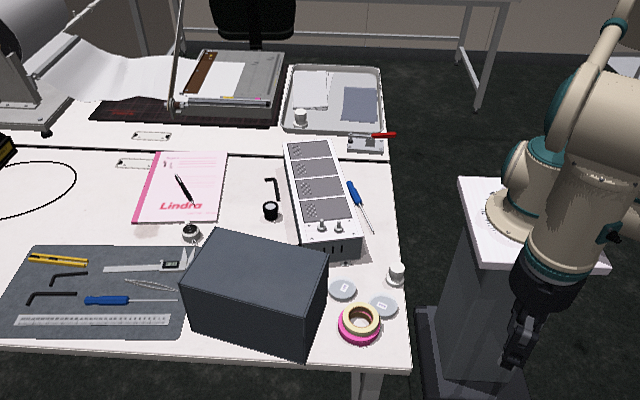

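The top view shows the box with its covers from about (307,213) to (412,187) and the thumb screws at (277,212) and (277,228). The screwdriver is in front at (350,252) and the loupe behind at (327,158). The side view shows the four covers at x 285–350, y 148–210. Next I mask the covers in both views and triangulate.

```bash
cat > h.py <<'E'
import numpy as np,cv2
def ray(d,p):
    v=d["R"].T@np.linalg.inv(d["K"])@np.array([*p,1.]); return -d["R"].T@d["t"],v
def onz(d,p,z):
    c,v=ray(d,p); return c+v*(z-c[2])/v[2]
def tri(d1,p1,d2,p2):
    c1,v1=ray(d1,p1); c2,v2=ray(d2,p2)
    a=np.linalg.lstsq(np.c_[v1,-v2],c2-c1,rcond=None)[0]
    x,y=c1+v1*a[0],c2+v2*a[1]; return (x+y)/2,np.linalg.norm(x-y)
def proj(d,X):
    q=d["K"]@(d["R"]@X+d["t"]); return q[:2]/q[2]
E
python3 - <<'E'
from h import *
T,S=[dict(np.load(n+"0.npz")) for n in("top","side")]
res={}
for n,d,(x0,x1,y0,y1) in(("top",T,(283,440,155,250)),("side",S,(280,356,138,228))):
    f=d["frame"]; print(n,[f[int(y),int(x)].tolist() for x,y in ([(309,218),(412,190),(270,245)] if n=="top" else [(325,212),(310,150),(335,238)])])
    g=cv2.cvtColor(f,cv2.COLOR_RGB2GRAY); m=np.zeros_like(g); m[y0:y1,x0:x1]=((g>70)&(g<165))[y0:y1,x0:x1]*255
    m=cv2.erode(m,np.ones((2,2),np.uint8)) if 0 else m
    c=[k for k in cv2.findContours(m,cv2.RETR_EXTERNAL,cv2.CHAIN_APPROX_NONE)[0] if cv2.contourArea(k)>120]
    L=[]
    for k in c:
        r=cv2.minAreaRect(k); L.append((r,cv2.boxPoints(r))); print(n,np.round(r[0],1),np.round(r[1],1),cv2.contourArea(k),cv2.boxPoints(r).round(1).tolist())
E
```

```text
top [[149, 147, 148], [146, 144, 146], [221, 223, 224]]
top [364.9 241.9] [ 19.6 137. ] 1210.0 [[296.0, 249.0], [428.8999938964844, 215.8000030517578], [433.70001220703125, 234.8000030517578], [300.79998779296875, 268.1000061035156]]
top [307.2 212.6] [50.4 34.7] 1598.0 [[284.3999938964844, 192.10000610351562], [318.20001220703125, 184.0], [330.0, 233.0], [296.29998779296875, 241.10000610351562]]
top [342.6 204. ] [50.2 33.7] 1508.5 [[320.20001220703125, 183.6999969482422], [352.8999938964844, 175.5], [365.1000061035156, 224.1999969482422], [332.3999938964844, 232.39999389648438]]
top [377.1 195.6] [50.8 33.4] 1526.5 [[354.3999938964844, 175.39999389648438], [386.6000061035156, 166.8000030517578], [399.79998779296875, 215.8000030517578], [367.6000061035156, 224.39999389648438]]
top [411.9 187. ] [50.7 34.6] 1527.5 [[388.5, 167.10000610351562], [421.79998779296875, 157.89999389648438], [435.3999938964844, 206.8000030517578], [402.1000061035156, 216.0]]
side [[141, 134, 143], [139, 136, 143], [247, 245, 250]]
side [325.4 212.6] [28.7 50.4] 998.0 [[298.8999938964844, 200.8000030517578], [349.1000061035156, 195.8000030517578], [351.8999938964844, 224.3000030517578], [301.70001220703125, 229.3000030517578]]
side [319.4 187.1] [19.4 47.7] 784.5 [[294.70001220703125, 180.0], [342.1000061035156, 175.0], [344.1000061035156, 194.1999969482422], [296.70001220703125, 199.1999969482422]]
side [313.9 167.5] [17.4 45.2] 663.0 [[290.6000061035156, 160.89999389648438], [335.6000061035156, 156.8000030517578], [337.20001220703125, 174.10000610351562], [292.20001220703125, 178.1999969482422]]
side [308.9 149. ] [16.2 43. ] 588.0 [[286.70001220703125, 143.0], [329.5, 138.89999389648438], [331.1000061035156, 155.0], [288.29998779296875, 159.1999969482422]]
```

```bash
python3 - <<'E'
from h import *
from scipy.optimize import least_squares
T,S=[dict(np.load(n+"0.npz")) for n in("top","side")]
t=[(342.6,204),(377.1,195.6),(411.9,187)]; s=[(319.4,187.1),(313.9,167.5),(308.9,149)]
t4=[(307.2,212.6)]+t
for a,b in zip(t,s): print(tri(T,a,S,b))
print("top ray @.08",[onz(T,a,.08).round(4).tolist() for a in t4])
print("side ray @.08",[onz(S,a,.08).round(4).tolist() for a in s])
P=np.array([onz(T,a,.08) for a in t4]); v=P[0]-P[3]; yaw=np.arctan2(-v[0],v[1]); print("len",np.linalg.norm(v),"yaw deg",np.degrees(yaw))
# yaw check from cover corners' rear edge
print([np.degrees(np.arctan2(-(a-b)[0],(a-b)[1])) for a,b in [(onz(T,(284.4,192.1),.08),onz(T,(421.8,157.9),.08)),(onz(T,(296.3,241.1),.08),onz(T,(435.4,206.8),.08))]])
ux=np.array([np.cos(yaw),np.sin(yaw),0]); uy=np.array([-np.sin(yaw),np.cos(yaw),0])
print("ux",ux)
m=P.mean(0)
O=m-uy*(-.025)  # covers mean y=-25mm
print("origin",O)
# press: cover centre x in box: frame 13 => cover spans -55..55; pivot at +3, press x=+33
for i,y in enumerate((.095,.015,-.065,-.145)): print(i,"press",(O+ux*.033+uy*y).round(4),"front",(O-ux*.055+uy*y).round(4),P[i].round(4))
for nm,p,z in(("scr0",(277,212),.1),("scr1",(277,228),.1),("loupe",(327,158),.03),("hex",(370,160),.0),("sd handle",(388,241),.01),("sd tip",(312,268),.01)): print(nm,onz(T,p,z).round(3))
E
```

```text
(array([0.53608554, 0.01348306, 0.0791392 ]), np.float64(0.001450604113265109))
(array([ 0.55387481, -0.06450833,  0.07909242]), np.float64(0.001142832372262229))
(array([ 0.57178796, -0.14323268,  0.08095429]), np.float64(0.0008880715980820529))
top ray @.08 [[0.5187, 0.0929, 0.08], [0.5367, 0.0134, 0.08], [0.5543, -0.0645, 0.08], [0.5724, -0.1435, 0.08]]
side ray @.08 [[0.5353, 0.0147, 0.08], [0.5533, -0.0631, 0.08], [0.5714, -0.1444, 0.08]]
len 0.24243007016353216 yaw deg 12.795435465794107
[np.float64(13.160576388183808), np.float64(12.790575766888987)]
ux [0.975167   0.22147081 0.        ]
origin [ 0.5399979  -0.00103552  0.08      ]
0 press [0.5511 0.0989 0.08  ] front [0.4653 0.0794 0.08  ] [0.5187 0.0929 0.08  ]
1 press [0.5689 0.0209 0.08  ] front [0.483  0.0014 0.08  ] [0.5367 0.0134 0.08  ]
2 press [ 0.5866 -0.0571  0.08  ] front [ 0.5008 -0.0766  0.08  ] [ 0.5543 -0.0645  0.08  ]
3 press [ 0.6043 -0.1351  0.08  ] front [ 0.5185 -0.1546  0.08  ] [ 0.5724 -0.1435  0.08  ]
scr0 [0.518 0.158 0.1  ]
scr1 [0.483 0.158 0.1  ]
loupe [0.659 0.046 0.03 ]
hex [ 0.66  -0.062  0.   ]
sd handle [ 0.458 -0.095  0.01 ]
sd tip [0.398 0.086 0.01 ]
```

The box yaw is about 12.9° and the top triangulates to 79–81 mm, against 80 mm given. I shut the fingers, turn by +38.4° and go above cover 0's press point, staying clear of the dark case on the left.

```bash
python3 -m crank '{"grip":[0,0,0,0,0,0,0,0,0,0,0,0,0,0,0,0,0,0,0,0],"slide":[[5,-45,0],[5,-45,0],[5,-45,0],[5,-45,0],[5,-45,0],[5,-45,0],[5,-45,0],[5,-45,0],[5,-45,0],[5,-45,0],[5,-45,0],[5,-45,0],[30.4,-42,-8],[30.4,-42,-8],[30.4,-42,-8],[30.4,-42,-8],[30.4,-42,-8],[30.4,-42,-12],[30.4,-42,-12],[30.4,-42,-12]],"roll":[38.4,38.4,38.4,38.4,38.4,38.4,38.4,38.4,38.4,38.4,38.4,38.4,38.4,38.4,38.4,38.4,38.4,38.4,38.4,38.4]}' 30
python3 - <<'E'
from rig import manip
import cv2,numpy as np
d=manip.get_image("top"); f=cv2.resize(d["frame"][120:300,230:470],None,fx=3,fy=3); cv2.imwrite("pics/t1.png",f[:,:,::-1])
s=manip.get_state();print(s["position"],s["ee_rot"],s["contact_force"],s["qd"].round(3))
E
```

```text
clock: 2.1
position: [0.5494, 0.1016, 0.1098]
ee_rot: [0.701, -0.081, 0.704, 0.081]
contact_force: [0.4, 0.7, 0.2]
width: -0.0002
[0.55005556 0.10121845 0.11141696] [ 0.7020036  -0.08077224  0.70292069  0.08105118] [-0.77623145 -0.10553369  0.93645525] [-0.014 -0.04  -0.009 -0.001 -0.007 -0.002]
```

View pics/t1.png

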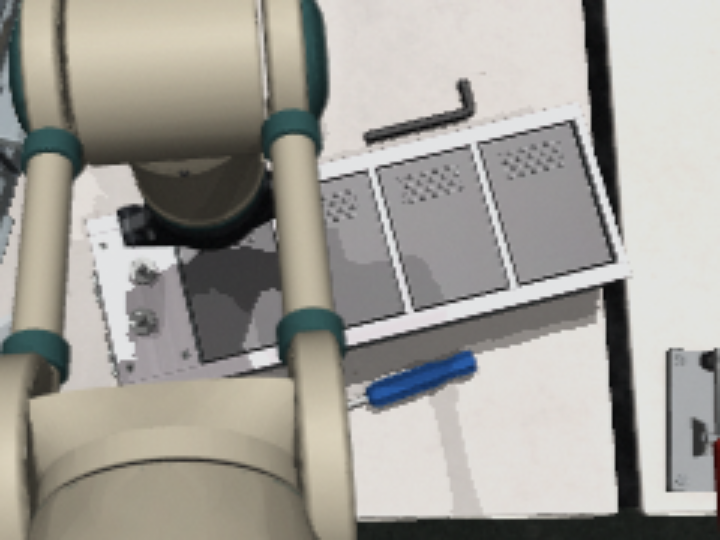

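The tip is over cover 0, hidden by the arm in this view; the ribs at the rear of the covers (crop about (340,200), (430,183), (530,155)) confirm which end is the rear. Now a careful press.

```bash
python3 -m crank '{"grip":[0,0,0,0,0],"slide":[[0,-0.2,-1.5],[0,-0.2,-2.5],[0,-0.2,-2.8],[0,-0.2,-2.9],[0,-0.2,-2.9]],"roll":[0,0,0,0,0]}'
python3 -m crank '{"grip":[0,0],"slide":[[0,0,-0.1],[0,0,-0.1]],"roll":[0,0]}'
python3 -m crank '{"grip":[0,0],"slide":[[0,0,-0.1],[0,0,-0.1]],"roll":[0,0]}'
```

```text
clock: 2.65
position: [0.5511, 0.0974, 0.0831]
ee_rot: [0.703, -0.08, 0.702, 0.08]
contact_force: [0.6, 0.2, 0.0]
width: -0.0
clock: 2.85
position: [0.5511, 0.0973, 0.0817]
ee_rot: [0.703, -0.08, 0.702, 0.08]
contact_force: [-0.3, -0.1, -0.5]
width: 0.0002
clock: 3.05
position: [0.5509, 0.0973, 0.0803]
ee_rot: [0.703, -0.08, 0.703, 0.08]
contact_force: [-0.7, -0.7, -0.7]
width: -0.0002
```

```bash
for i in 1 ; do python3 -m crank '{"grip":[0,0],"slide":[[0,0,-0.1],[0,0,-0.1]],"roll":[0,0]}' | grep -E "pos|contact"
python3 -m crank '{"grip":[0,0],"slide":[[0,0,-0.1],[0,0,-0.1]],"roll":[0,0]}'| grep -E "pos|contact"; done
```

```text
position: [0.551, 0.0973, 0.0798]
contact_force: [-0.6, -0.2, 3.4]
position: [0.5511, 0.0973, 0.0797]
contact_force: [-2.6, -0.5, 10.0]
```

Cover 0 holds at 10 N with no sink (z steady at 0.0797), so it is locked. On to cover 1.

```bash
python3 -m crank '{"grip":[0,0,0,0,0,0,0,0,0,0],"slide":[[0,0,1.5],[1.8,-7.8,1.5],[1.8,-7.8,1.5],[1.8,-7.8,1.5],[1.8,-7.8,0.5],[1.8,-7.8,0.3],[1.8,-7.8,0.2],[1.8,-7.8,0.1],[1.8,-7.8,0],[1.8,-7.8,0]],"roll":[0,0,0,0,0,0,0,0,0,0]}' | grep -E "clock|pos|contact"
```

```text
clock: 4.45
position: [0.5676, 0.02, 0.0797]
contact_force: [-5.8, -0.8, 11.9]
```

Cover 1 also holds, at 12 N with z at 0.0797, so it is locked too. Cover 2 next.

```bash
python3 -m crank '{"grip":[0,0,0,0,0,0,0,0,0,0],"slide":[[0,0,1.5],[1.8,-7.8,1.5],[1.8,-7.8,1.5],[1.8,-7.8,1.5],[1.8,-7.8,0.5],[1.8,-7.8,0.3],[1.8,-7.8,0.2],[1.8,-7.8,0.1],[1.8,-7.8,0],[1.8,-7.8,0]],"roll":[0,0,0,0,0,0,0,0,0,0]}' | grep -E "clock|pos|contact"
```

```text
clock: 5.45
position: [0.5868, -0.058, 0.0784]
contact_force: [0.7, -0.4, 1.0]
```

Here it sank below 0.0797 with only about 1 N. I press 3 mm more to confirm.

```bash
python3 -m crank '{"grip":[0,0,0,0],"slide":[[0,0,-0.1],[0,0,-0.2],[0,0,-0.3],[0,0,-0.3]],"roll":[0,0,0,0]}' | grep -E "clock|pos|contact"
```

```text
clock: 5.85
position: [0.5872, -0.0585, 0.0753]
contact_force: [-0.5, 1.6, 3.4]
```

Cover 2 gives at 3–4 N, so it is the unlocked one. I follow its rear end down.

```bash
python3 -m crank '{"grip":[0,0,0,0,0,0,0,0,0,0],"slide":[[0,0.1,-0.4],[0,0.1,-0.8],[0,0.1,-1.2],[0,0.1,-1.6],[0,0.1,-2],[0,0.1,-2.4],[0,0.1,-2.7],[0,0.1,-3],[0,0.1,-3.2],[0,0.1,-3.2]],"roll":[0,0,0,0,0,0,0,0,0,0]}' | grep -E "clock|pos|contact"
python3 - <<'E'
from rig import manip
import cv2,numpy as np
d=manip.get_image("side"); f=cv2.resize(d["frame"][60:260,200:460],None,fx=3,fy=3); cv2.imwrite("pics/s2.png",f[:,:,::-1])
E
```

```text
clock: 6.85
position: [0.5867, -0.0576, 0.0428]
contact_force: [2.2, -0.5, 0.3]
```

View pics/s2.png

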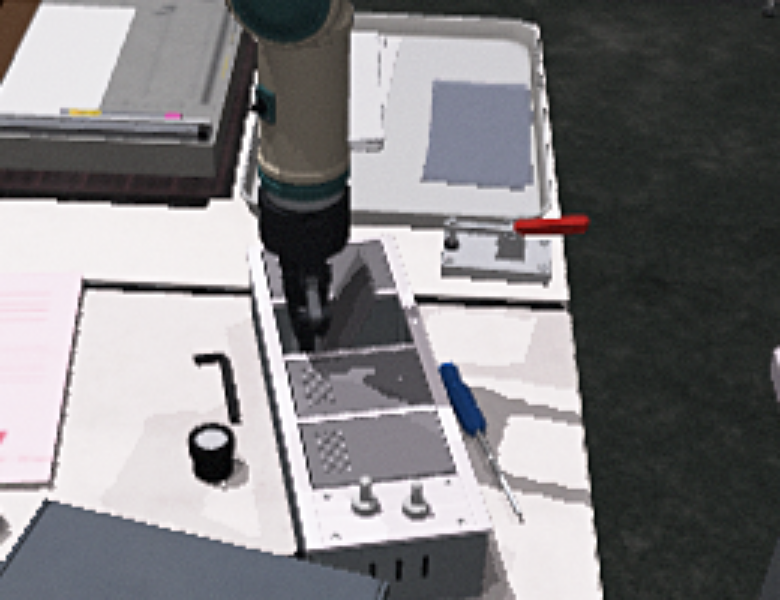

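The crop shows cover 2 tipped steeply, its raised front half at about (365,270), with the finger in its bay at about (308,340). The neighbours are flush. I rise, go over to the front, lower, then push level on the front edge.

```bash
python3 -m crank '{"grip":[0,0,0,0,0,0,0,0,0,0,0,0,0],"slide":[[0,0,4],[0,0,9],[0,0,13],[0,0,13],[-5,-1.2,13],[-10.7,-2.4,13],[-10.7,-2.4,13],[-10.7,-2.4,13],[-10.7,-2.4,9],[-10.7,-2.4,6.5],[-10.7,-2.4,6.2],[-10.7,-2.4,6.2],[-10.7,-2.4,6.2]],"roll":[0,0,0,0,0,0,0,0,0,0,0,0,0]}' | grep -E "clock|pos|contact"
python3 - <<'E'
from rig import manip
import cv2,numpy as np
d=manip.get_image("side"); f=cv2.resize(d["frame"][60:260,200:460],None,fx=3,fy=3); cv2.imwrite("pics/s3.png",f[:,:,::-1]); np.savez("s3.npz",**d)
E
```

```text
clock: 8.2
position: [0.4817, -0.082, 0.1062]
contact_force: [1.0, -0.5, 0.1]
```

View pics/s3.png

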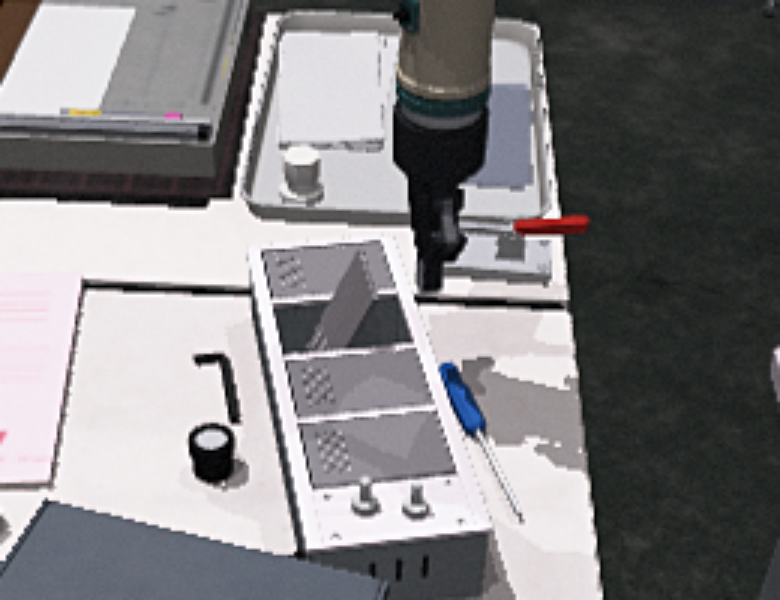

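The cover stays tipped: its front edge is up at about (365,250) and its rear is in the bay at (315,345). The finger stands clear in front at (430,280). Now the level push.

```bash
python3 -m crank '{"grip":[0,0,0,0,0,0,0,0,0,0,0,0,0],"slide":[[1,0.2,0],[2,0.4,0],[2.6,0.6,0],[3.2,0.7,0],[3.8,0.85,0],[4.4,1,0],[5,1.1,0],[5.5,1.25,0],[6,1.35,0],[6.4,1.45,0],[6.7,1.5,0],[6.9,1.55,0],[6.9,1.55,0]],"roll":[0,0,0,0,0,0,0,0,0,0,0,0,0]}' | grep -E "clock|pos|contact"
python3 - <<'E'
from rig import manip
import cv2,numpy as np
d=manip.get_image("side"); f=cv2.resize(d["frame"][110:210,260:380],None,fx=6,fy=6); cv2.imwrite("pics/s4.png",f[:,:,::-1]); np.savez("s4.npz",**d)
E
```

```text
clock: 9.55
position: [0.5491, -0.0661, 0.1053]
contact_force: [-2.4, 0.0, 1.7]
```

View pics/s4.png

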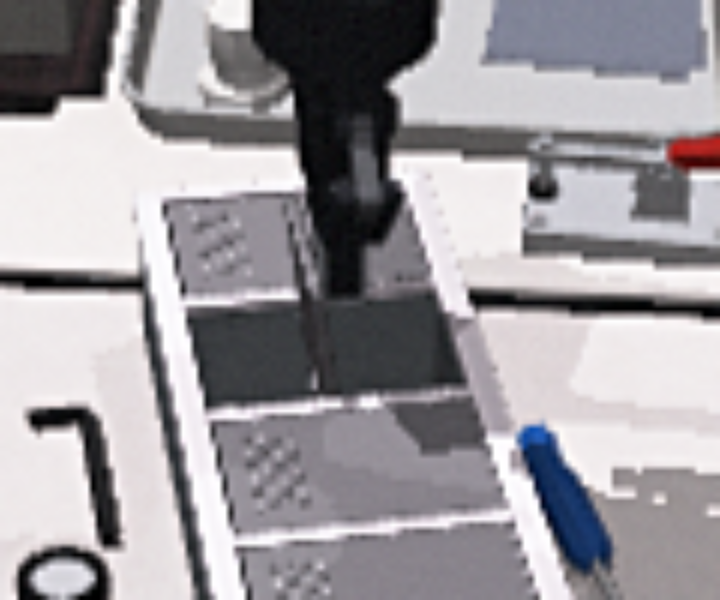

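The cover now shows almost edge-on, as a dark line from (292,195) to (318,390), so it is upright or leaning back. I push a few mm more, watching for the stop.

```bash
python3 -m crank '{"grip":[0,0,0],"slide":[[0.1,0,0],[0.2,0.05,0],[0.2,0.05,0]],"roll":[0,0,0]}' | grep -E "clock|pos|contact"
python3 -m crank '{"grip":[0,0,0],"slide":[[0.1,0,0],[0.2,0.05,0],[0.2,0.05,0]],"roll":[0,0,0]}' | grep -E "clock|pos|contact"
```

```text
clock: 9.9
position: [0.5507, -0.0657, 0.1052]
contact_force: [-1.2, -0.7, 0.4]
clock: 10.2
position: [0.5508, -0.0656, 0.1052]
contact_force: [-6.5, -1.5, 3.8]
```

The finger stalled with the force rising (0.1 mm of travel for 2 mm commanded), so the cover is at its stop. I back off to the front, rise clear and check.

```bash
python3 -m crank '{"grip":[0,0,0,0,0,0,0,0,0,0],"slide":[[-2,-0.45,0],[-6,-1.4,0],[-10,-2.3,2],[-14,-3.2,8],[-20,-4,12],[-22,-4,12],[-22,-4,12],[-22,-4,12],[-22,-4,12],[-22,-4,12]],"roll":[0,0,0,0,0,0,0,0,0,0]}' | grep -E "clock|pos|contact"
python3 - <<'E'
from rig import manip
from h import *
im=[]
Pv=np.array([.5400,-.0010,.0775]); ux=np.array([.9748,.2233,0]); uy=np.array([-.2233,.9748,0]); uz=np.array([0,0,1.])
for n in("side","top"):
    d=manip.get_image(n); np.savez(n+"5.npz",**d); print(n)
    for a in(1.3,1.45,1.57,1.75):
        for y in(-.029,-.101):
            p=Pv+ux*.003+uy*y+.058*(-np.cos(a)*ux+np.sin(a)*uz); print(a,y,proj(d,p).round(1),end=" ")
        print()
    u=(260,110) if n=="side" else (335,140)
    im.append(cv2.resize(d["frame"][u[1]:u[1]+100,u[0]:u[0]+100],None,fx=4,fy=4,interpolation=cv2.INTER_NEAREST))
cv2.imwrite("pics/f5.png",np.hstack(im)[:,:,::-1])
s=manip.get_state();print(s["contact_force"])
E
```

```text
clock: 11.2
position: [0.3341, -0.1052, 0.2246]
contact_force: [0.3, -0.2, 0.4]
side
1.3 -0.029 [321.2 158.4] 1.3 -0.101 [316.2 142. ] 
1.45 -0.029 [317.8 158.2] 1.45 -0.101 [312.9 141.7] 
1.57 -0.029 [315.  158.3] 1.57 -0.101 [310.3 141.8] 
1.75 -0.029 [310.9 159. ] 1.75 -0.101 [306.3 142.4] 
top
1.3 -0.029 [365.3 200.4] 1.3 -0.101 [398.3 192.3] 
1.45 -0.029 [364.3 196.4] 1.45 -0.101 [397.3 188.3] 
1.57 -0.029 [363.5 193.2] 1.57 -0.101 [396.4 185.1] 
1.75 -0.029 [362.2 188.7] 1.75 -0.101 [395.  180.6] 
[-0.67215498  0.2498819   1.00969228]
```

View pics/f5.png

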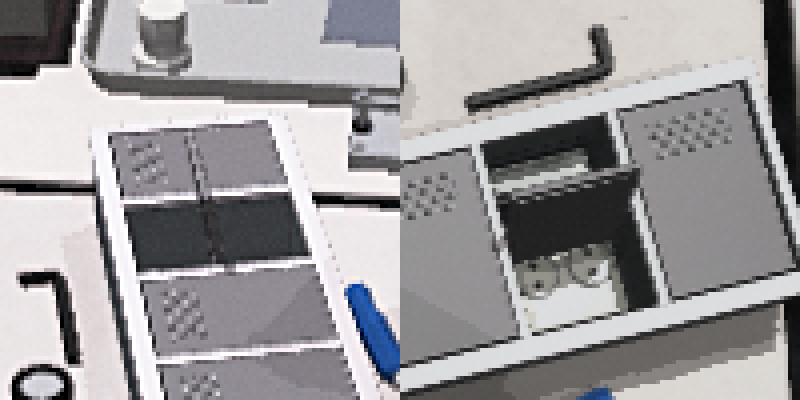

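The top edge of the cover shows at side (308,142) and top (394,182). That matches the computed corners for about 1.7 rad, and the sockets are uncovered. The other covers are flush and the robot is clear.

```bash
python3 -c "
from rig import manip
print(manip.sign_off())"
```

```text
the job is handed in; nothing more can be done
None
```

The third cover from the left (cover_2) was the unlocked one, and it now stands open, leaning back at about 1.7 rad. I handed the job in at about 11 s of the 45 s allowed.

- **Search:** I pressed with the shut fingertips. Covers 0 and 1 held at 10–12 N without sinking, so they are locked. Cover 2 gave way at about 3–4 N. I did not need to press cover 3.
- **Opening:** I followed cover 2's rear end down to about 37 mm below the top, then pushed its raised front edge back with the outside of the fingers. It stopped with about 7 N on it, which I took to be its stop.
- **Last checks:** The final side and top pictures agree on about 1.7 rad to within 2–3 pixels, and the sockets are uncovered. The other covers in view look flush. The hex key looks unmoved. The final crops show only part of the loupe and screwdriver, and not the thumb screws, weight or sample cases; the arm stayed clear of all of these. The robot is clear, with about 1 N reading on the tool, which is noise. No check failed.

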